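Spin the index wheel and brake it on its home mark

ROBOT

A 7-joint arm with a two-finger parallel gripper is mounted at the origin on the work surface. World frame = base frame: x ahead of the robot, y to its left, z up, the work surface at z = 0. Lengths are in m, angles in rad, forces in N, time in s.
With the tool pointing down it reaches from about 0.4 to 0.85 m from the base axis. Payload 10.4 kg.
Tool frame: the origin (TCP) lies midway between the tips of the shut fingers; the grasp point (between the pads) lies 19 mm behind it (manip.tcp_to_grasp is the distance from the TCP to the grasp point, in m); x points along the fingers, y is the direction in which the jaws open and shut, and the axes are right-handed (so a half turn about x gives the same grasp; the last joint's range is limited). The gripper opens to 85 mm and grips with 20 to 120 N. Pads are 22 mm wide; open, the fingers measure 114 mm over their backs; the gripper's body (76 mm by 85 mm) begins 54 mm behind the grasp point. The pads swing forward as they close: fully open they stand 13 mm farther back than shut.
Start: joints at [1.258, 0.332, -0.065, 1.46, 0.022, 1.35, -0.088], TCP at [0.179, -0.599, 0.209] pointing down, gripper open.
Joint ranges: [-2.6, 2.6], [-0.5, 2.12], [-1.47, 1.34], [0.16, 2.42], [-1.27, 4.41], [0.06, 2.06], [-2.6, 2.6]. Speed limits (rad/s): [2.22, 2.22, 2.79, 2.79, 3.14, 3.14, 3.14].

INTERFACE

Orientations are given as a unit quaternion [x, y, z, w].
In Python, from workcell import monitor, viewer, manip gives the robot as it stands. The module is installed in compiled form; this text tells all that it offers.
- The arm moves only by the tool send_rows, never from a script. Its arguments are lists of equal length, an entry for each row: "grip": the closure in counts, from 0 (fully open) to 255 (shut); "offset": the shift along the tool's x, y, z in mm, a list of three; "twist": the turn about the tool's x in degrees. In form: {"grip": [grip, ...], "offset": [[tx, ty, tz], ...], "twist": [twist, ...]}. A call has exactly 5 rows; each row is the pose to reach, as a shift and turn from the pose commanded when the call began, along the tool's axes at that moment; what a row does not reach only later rows make up. A row lasts 1/12 s, in which the tool goes at most 41.7 mm and 7.16 degrees, less where a joint would pass 70% of its speed; a pose out of reach is approached as far as the arm can. A call with a gripper value outside its range is refused whole. The fingers move at their own pace and stop on an object; "newtons" is the grip in N (left out, the last holds). Time passes only in rows, so rows that repeat a pose let the fingers close, or fill a call up. It gives the time, the measured TCP pose, the force and the opening at its end, in the units of the state.
- monitor.get_obs(): the state, without advancing time (a new reading comes with each control period).
- viewer.camera(name): name is "scene" or "top" or "wrist"; returns (picture, depth): 400x640x3 uint8, blue, green, red; 400x640 float32, m along the optical axis (not along the pixel's ray), 0 where there is no reading.
- viewer.camera_model(name): a dict with "camera_matrix" (3x3 intrinsics, pixels), "R" (3x3) and "t" (3): a world point X has camera coordinates R X + t; the wrist camera has in their place "mount" (4x4, takes a point from camera to tool coordinates, whose origin is the TCP and whose axes are the tool frame's). Camera axes: x right, y down, z forward; pixel columns grow to the right and rows downward; lengths in m; the calibration is good to about 2 mm. The wrist camera is an equidistant fisheye: a pixel r from the principal point sees the ray r / f radians off the axis. A picture is of the moment at which its call begins: read the wrist's pose just before it. camera_model takes no time and is no camera call.
- manip.hand_in(): hands the job in, once; it reports no verdict.
Trained networks look in the newest picture that a camera, given by its name, has taken for a name from the list of things; names that differ only in an ending like _2 or _b are one class to them, and where a whole thing is asked for, a point or a joint stands for the part that bears it (a point fixed in the world has none). Each returns a list of dicts, best first, with "score" (0 to 1); they miss things now and then, are a little off and sometimes report something else, mostly with a low value. They report only what shows in the picture. A call takes as long as a camera call.
- viewer.recognise(target, camera): "box" ([left, top, width, height] in pixels, round what is visible of it).
- viewer.regions_of(target, camera): "region" (400x640 bool, what is visible of it) and "box" ([left, top, width, height] in pixels, round what is visible of it).
- viewer.spot_point(target, camera): "position" ([column, row] in pixels: a listed point, or the origin of a listed thing).
The state is a dict: "clock": time; "joint_pos": joint angles; "joint_velocities": joint speeds; "tau": joint torques, N m; "position": TCP position; "ee_rot": TCP orientation; "ft_force": force on the tool from outside, world axes, zero at the start; "torque": the same for the moment, N m; "grip_width": opening from 0.0 (shut) to 1.0 (fully open).
Only numpy, scipy, OpenCV 4.12 (cv2) and the standard library are available. Lean on these libraries where they do the work, as an engineer would, in place of code of your own. Each camera call takes 0.05 s, during which the arm holds its last target.

TASK

Check that the welding bench's index wheel runs freely, then park it: flick its black pin with a fingertip so that the wheel spins briskly counter-clockwise (seen from above) and let it run free while the red mark passes the yellow pointer once untouched. On a later pass, as the red mark comes to the pointer, brake the wheel with a fingertip on the disc (never by blocking or holding the pin), so that it stands still with the pointer at the red mark, then lift clear. After the flick touch the wheel only for this braking at the mark, never to push it there, and do not move the tin, the electrode or the screwdriver.

Things in the scene. Friction and masses are not known exactly. Their poses are not given: they have to be found in the camera images.
- stand: fixed stand of the wheel: grey foot and blue bearing housing under the disc; origin on the table under the wheel's vertical axis; +x points from the axis to the pointer. Place and turn (up to 0.9 rad) vary. The pointer's blue post (18 x 24 mm, 139 to 157 mm from the axis, 66 mm tall) stands beside the disc; apart from it and the pointer nothing of the stand rises above the disc
- disc: the wheel: flat grey-painted aluminium disc, 240 mm across, 12 mm thick, about 0.75 kg (varies); origin at the centre of its top face, 50 mm above the table; turns about its z; +x points to the red mark. Its flat top is free for a fingertip but for the pin, a 7 mm hub cap within 16 mm of the axis and flat inlays 43 to 61 mm from it. Pressed with a few newtons it stops almost at once
- flick_pin: black upright pin fixed on the disc, 12 mm diameter, 28 mm tall; origin at its foot on the disc's top face, 85 mm from the axis, straight across from the red mark (on the disc's -x). Push it sideways to flick the wheel; it sweeps round with the disc
- home_mark (a point): middle of the red mark, a flat patch on the disc's top 36 mm wide along the rim and 28 mm radially, 105 mm from the axis on the disc's +x
- pointer_tip (a point): tip of the fixed yellow pointer, 105 mm from the axis on the stand's +x, 11 mm above the disc's top (pointer 61 to 66 mm above the table)
- wheel (a joint): wheel angle in rad, growing counter-clockwise seen from above, not wrapped: multiples of 6.283 have the red mark at the pointer. Starts at 0.8 to 2.4: the free pass is at 6.283, the braking pass at 12.566 or a later multiple. Low bearing drag: it loses about 0.13 to 0.22 rad/s per second at 1 rad/s, 0.27 to 0.44 at 3 rad/s. Flick it to 2 rad/s or more
- tin: bystander: closed white-and-yellow tin, 68 mm diameter, 85 mm tall; origin under its centre
- electrode: bystander: small upright electrode cage, 30 mm diameter, 65 mm tall; origin under its centre
- driver: bystander: screwdriver with green handle, 150 mm long, lying on the table along its x; origin at the middle of its underside

How it is judged:
On the way, in this order (a step that is already met when the one before it is completed fails the run):
1. the wheel spins counter-clockwise on its own, untouched, at more than 1.2 rad/s (contact force between the fingers and disc below 0.05 N and velocity of joint wheel above 1.2 rad/s), for 0.2 s.
2. the red mark has passed the pointer once with the wheel running free and untouched (value of joint wheel above 7 rad and velocity of joint wheel above 0.2 rad/s and contact force between the fingers and disc below 0.05 N), for 0.1 s.
3. on a later pass a fingertip on the disc brakes it to a standstill with the pointer at the red mark (within 18 mm of its middle) (contact force between the fingers and disc above 0.5 N and value of joint wheel above 12.3 rad and horizontal distance between home_mark and pointer_tip below 0.018 m and velocity of joint wheel between -0.1 and 0.1 rad/s), for 0.1 s.
At the end, for the whole second after the job is handed in: The wheel stands still (under 0.03 rad/s) after the second or a later pass, with the middle of the red mark within 18 mm of the pointer tip seen from above; the tin, electrode and screwdriver are within 15 mm of where they were (value of joint wheel above 12.3 rad and horizontal distance between home_mark and pointer_tip below 0.018 m and velocity of joint wheel between -0.03 and 0.03 rad/s and distance of each of tin, electrode, driver from where it was at the start of the episode below 0.015 m); the robot touches nothing.
It fails at once if after the flick (wheel angle beyond 5.5 rad) the disc is touched while the red mark is more than 60 mm from the pointer: only the braking touch at the mark is allowed (value of joint wheel above 5.5 rad and contact force between the fingers and disc above 0.3 N and horizontal distance between home_mark and pointer_tip above 0.06 m).
It fails at once if the pin is touched after the flick (wheel angle beyond 5.5 rad): no holding or blocking the pin (value of joint wheel above 5.5 rad and contact force between the fingers and flick_pin above 0.1 N).
It fails at once if the tin, electrode or screwdriver is moved more than 15 mm (distance of any of tin, electrode, driver from where it was at the start of the episode above 0.015 m).
It also fails if it takes over 64 s, if anything falls off the work surface, if the arm or the gripper's body presses on something with over 40 N, if the wrist force passes 120 N, or if a joint passes its speed limit or range.

## Working session

There is one attempt and no reset: what is moved stays moved. The work goes in short steps, Python scripts to look and compute and a tool call to move; the robot and the scene stay as the last step left them, time stands still between calls to the robot, and variables do not carry over. Pictures are saved under pics/ and viewed, and the job is handed in when it is done.

Besides the shell and the picture viewer there is one more tool, called after "Emit:" in YAML: its name, and indented under it one key for each argument. send_rows: Moves the arm, as the interface text tells. Its arguments: {"type":"object","properties":{"grip":{"type":"array","items":{"type":"number"}},"offset":{"type":"array","items":{"type":"array","items":{"type":"number"}}},"twist":{"type":"array","items":{"type":"number"}},"newtons":{"type":"number"}},"required":["grip","offset","twist"]}

```bash
mkdir -p pics; ls
cat > h.py <<'E'
from workcell import monitor, viewer, manip
import numpy as np, cv2
def cam(n):
    return viewer.camera(n)
def unproj(n,px,z):
    m=viewer.camera_model(n);K=np.array(m["camera_matrix"]);R=np.array(m["R"]);t=np.array(m["t"])
    d=R.T@np.linalg.inv(K)@np.array([px[0],px[1],1.]);c=-R.T@t
    return c+d*(z-c[2])/d[2]
def proj(n,X):
    m=viewer.camera_model(n);K=np.array(m["camera_matrix"]);R=np.array(m["R"]);t=np.array(m["t"])
    p=K@(R@np.array(X)+t);return p[:2]/p[2]
E
python3 - <<'E'
from h import *
o=monitor.get_obs();print(o)
for n in ["top","scene"]:
    p,d=cam(n);cv2.imwrite(f"pics/{n}0.png",p)
    for t in ["stand","disc","flick_pin","home_mark","pointer_tip","tin","electrode","driver"]:
        r=viewer.spot_point(t,n); print(n,t,[(x["score"],x["position"]) for x in r[:2]])
    print(viewer.camera_model(n))
print(monitor.get_obs()["clock"], manip.tcp_to_grasp)
E
```

```text
pics
{'clock': 0.0, 'joint_pos': array([ 1.25842237,  0.33285882, -0.06471963,  1.46097305,  0.02157516,
        1.34988388, -0.08846728]), 'joint_velocities': array([-0.00089505,  0.00081332, -0.00058125,  0.00112583, -0.00190602,
        0.00127084, -0.00018875]), 'tau': array([-2.53676335e-04, -6.25441718e+01,  4.91785922e-02, -3.91598117e+01,
        1.61671860e-02,  9.90111614e-03, -5.19676291e-05]), 'position': array([ 0.17847815, -0.59853859,  0.207909  ]), 'ee_rot': array([-0.69960852, -0.10261389,  0.69977999, -0.10161827]), 'ft_force': array([ 0.71057418, -0.49792238,  0.18651376]), 'torque': array([-0.05746494, -0.04279259, -0.00258149]), 'grip_width': 1.0025571275331704}
top stand [(0.64, [352.0, 217.3])]
top disc [(0.85, [355.1, 217.0])]
top flick_pin [(0.52, [389.6, 209.3])]
top home_mark [(0.75, [315.9, 225.2])]
top pointer_tip [(0.6, [344.6, 173.3])]
top tin [(0.6, [259.0, 219.4])]
top electrode [(0.51, [305.8, 163.5])]
top driver [(0.83, [426.5, 184.1])]
{'camera_matrix': array([[380.69579256,   0.        , 324.56365807],
       [  0.        , 380.69579256, 198.47959
[... 309 characters left out ...]
]
scene flick_pin [(0.59, [288.1, 165.0]), (0.53, [238.6, 172.4])]
scene home_mark [(0.63, [363.2, 182.3])]
scene pointer_tip [(0.64, [304.9, 201.5])]
scene tin [(0.79, [416.2, 232.3]), (0.15, [323.3, 174.2])]
scene electrode [(0.62, [237.7, 174.0]), (0.55, [327.6, 252.7])]
scene driver [(0.79, [237.3, 175.6])]
{'camera_matrix': array([[502.65579144,   0.        , 323.20064928],
       [  0.        , 502.65579144, 197.65216807],
       [  0.        ,   0.        ,   1.        ]]), 'R': array([[-0.5858821 ,  0.81036665, -0.00693236],
       [ 0.60375337,  0.43076591, -0.6707627 ],
       [-0.5405775 , -0.3971733 , -0.74163963]]), 't': array([ 0.32082647, -0.33894738,  1.49144839])}
0.9 0.0187
```

Run:
```python
from h import *
for t,px,z in [("stand",(352,217.3),0),("disc",(355.1,217),.05),("pin",(389.6,209.3),.05),("home",(315.9,225.2),.05),("ptr",(344.6,173.3),.064),("tin",(259,219.4),0),("el",(305.8,163.5),0),("drv",(426.5,184.1),0)]:
    print(t,unproj("top",px,z).round(4))
for t,px,z in [("disc",(325.7,170.6),.05),("pin",(288.1,165),.05),("home",(363.2,182.3),.05),("ptr",(304.9,201.5),.064),("tin",(416.2,232.3),0),("el",(327.6,252.7),0),("drv",(237.3,175.6),0)]:
    print(t,unproj("scene",px,z).round(4))
p=cv2.imread("pics/top0.png");cv2.imwrite("pics/top0c.png",cv2.resize(p[120:320,200:460],None,fx=3,fy=3))
```

```text
stand [ 0.5306 -0.0073  0.    ]
disc [ 0.5249 -0.0125  0.05  ]
pin [ 0.5472 -0.1006  0.05  ]
home [0.5011 0.0871 0.05  ]
ptr [0.6357 0.017  0.064 ]
tin [0.5181 0.2433 0.    ]
el [0.6771 0.1229 0.    ]
drv [ 0.6273 -0.2085  0.    ]
disc [ 0.5205 -0.0119  0.05  ]
pin [ 0.5569 -0.0955  0.05  ]
home [0.5015 0.0802 0.05  ]
ptr [0.6356 0.015  0.064 ]
tin [0.5208 0.2355 0.    ]
el [0.6805 0.1078 0.    ]
drv [ 0.6203 -0.2087  0.    ]
```

View pics/top0.png

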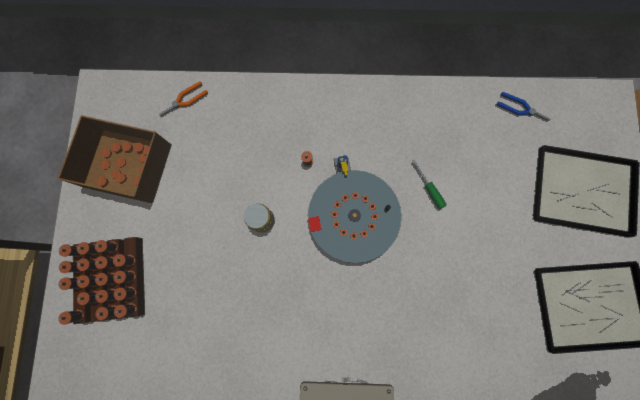

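View pics/scene0.png

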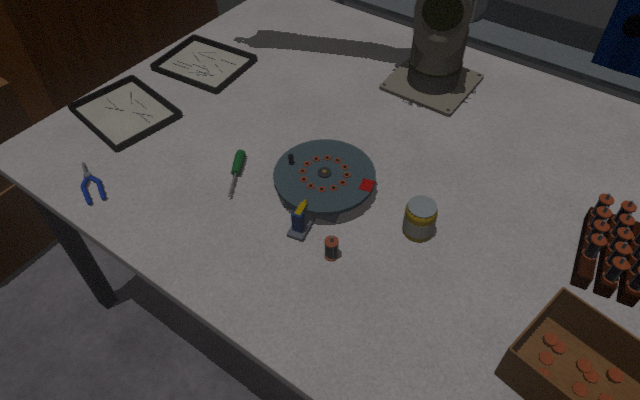

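View pics/top0c.png

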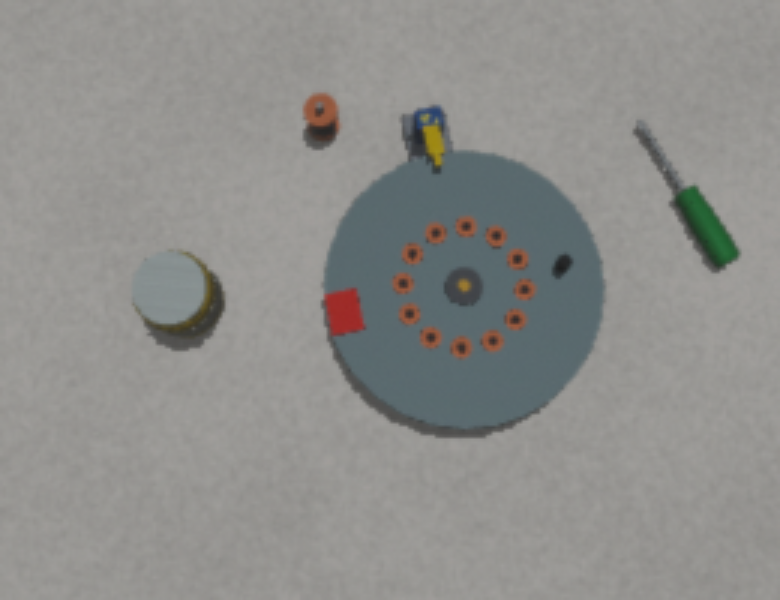

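```bash
cat >> h.py <<'E'
from scipy.optimize import least_squares
from scipy.spatial.transform import Rotation as Ro
def red_centroid(p):
    b,g,r=[p[...,i].astype(int) for i in range(3)]
    m=((r>120)&(g<50)&(b<60)).astype(np.uint8)
    n,l,s,c=cv2.connectedComponentsWithStats(m)
    if n<2: return None,0
    k=1+np.argmax(s[1:,4]);return c[k],s[k,4]
E
python3 - <<'E'
from h import *
for n in ["top","scene"]:
    p,d=cam(n);
    r=viewer.regions_of("disc",n)[0]; m=r["region"].astype(np.uint8); print(r["score"],r["box"])
    c,_=cv2.findContours(m,cv2.RETR_EXTERNAL,cv2.CHAIN_APPROX_NONE); c=max(c,key=len)[:,0]
    P=np.array([unproj(n,q,.05)[:2] for q in c])
    f=least_squares(lambda x:np.hypot(*(P-x).T)-.12,[.525,-.012],loss="soft_l1",f_scale=.002);print(n,"c",f.x,f.cost)
    f3=least_squares(lambda x:np.hypot(*(P-x[:2]).T)-x[2],[.525,-.012,.12],loss="soft_l1",f_scale=.002);print(f3.x)
    rc,a=red_centroid(p);print("red",rc,a,p[int(rc[1]),int(rc[0])], unproj(n,rc,.05))
    dd=d[int(rc[1]),int(rc[0])];M=viewer.camera_model(n);K=M["camera_matrix"]
    X=np.array([(rc[0]-K[0,2])/K[0,0],(rc[1]-K[1,2])/K[1,1],1])*dd;print("depthpt",M["R"].T@(X-M["t"]))
    for t in ["flick_pin","pointer_tip"]:
        q=viewer.regions_of(t,n)
        if q: ys,xs=np.nonzero(q[0]["region"]);print(t,q[0]["score"],xs.mean(),ys.mean(),xs.min(),xs.max(),ys.min(),ys.max())
    # yellow pixels
    b,g,r=[p[...,i].astype(int) for i in range(3)]
    ys,xs=np.nonzero((r>140)&(g>110)&(b<70));s=np.hypot(*(np.array([unproj(n,(x,y),.064)[:2] for x,y in zip(xs,ys)])-f.x).T)
    for x,y,t in zip(xs,ys,s):
        if t<.17 and t>.08:print(x,y,round(t,3),unproj(n,(x,y),.066)[:2].round(4))
o=monitor.get_obs();print(Ro.from_quat(o["ee_rot"]).as_matrix().round(3),o["clock"])
E
```

```text
0.64 [304.9, 170.4, 96.5, 91.3]
top c [ 0.52929901 -0.00960566] 0.0005737282384453956
[ 0.52909824 -0.0095727   0.11810568]
red [314.30578512 223.60330579] 121 [ 40  43 158] [0.50504365 0.09128643 0.05      ]
depthpt [0.50465557 0.09112961 0.05338259]
pointer_tip 0.83 353.98379435596536 214.5286392847164 308 401 155 263
341 162 0.141 [0.665 0.027]
342 162 0.141 [0.6651 0.0244]
343 162 0.14 [0.6652 0.0218]
344 162 0.139 [0.6652 0.0192]
345 162 0.139 [0.6653 0.0166]
341 163 0.139 [0.6624 0.0269]
342 163 0.138 [0.6624 0.0243]
343 163 0.137 [0.6625 0.0217]
344 163 0.137 [0.6625 0.0192]
345 163 0.136 [0.6626 0.0166]
342 164 0.135 [0.6597 0.0243]
343 164 0.135 [0.6598 0.0217]
344 164 0.134 [0.6599 0.0191]
345 164 0.134 [0.6599 0.0165]
346 164 0.133 [0.66  0.014]
342 165 0.133 [0.6571 0.0242]
343 165 0.132 [0.6571 0.0216]
344 165 0.132 [0.6572 0.0191]
345 165 0.131 [0.6573 0.0165]
346 165 0.131 [0.6573 0.0139]
342 166 0.13 [0.6544 0.0242]
343 166 0.13 [0.6545 0.0216]
344 166 0.129 [0.6545 0.019 ]
345 166 0.129 [0.6546 0.0164]
346 166 0.128 [0.6547 0.0139]
342 167 0.128 [0.6517 0.0241]
343 1
[... 319 characters left out ...]
0188]
345 169 0.121 [0.6466 0.0163]
346 169 0.12 [0.6467 0.0137]
347 169 0.12 [0.6468 0.0111]
343 170 0.119 [0.6438 0.0214]
344 170 0.119 [0.6439 0.0188]
345 170 0.118 [0.644  0.0162]
346 170 0.118 [0.644  0.0136]
347 170 0.117 [0.6441 0.0111]
345 171 0.115 [0.6413 0.0162]
345 172 0.113 [0.6387 0.0161]
346 172 0.112 [0.6387 0.0135]
345 173 0.11 [0.636  0.0161]
346 173 0.11 [0.6361 0.0135]
345 174 0.108 [0.6334 0.016 ]
346 174 0.107 [0.6334 0.0134]
0.63 [273.0, 138.8, 105.4, 77.9]
scene c [ 0.53051432 -0.00842884] 0.0010798129126417888
[ 0.53070512 -0.00847889  0.12174878]Traceback (most recent call last):
  File "<stdin>", line 9, in <module>
TypeError: 'NoneType' object is not subscriptable
```

Run:
```python
from h import *
o=monitor.get_obs();R=Ro.from_quat(o["ee_rot"]).as_matrix();print(R.round(3),o["clock"])
C=np.array([.529,-.010]);a=1.803-np.pi
u=np.array([np.cos(a),np.sin(a)]);t=np.array([-u[1],u[0]])
pin=C+.085*u;print(pin,t, np.degrees(np.arctan2(*t[::-1])))
for s in (-.06,-.05): print(pin+s*t)
```

```text
[[ 0.     0.286 -0.958]
 [-0.    -0.958 -0.286]
 [-1.     0.    -0.   ]] 1.2
[ 0.54856042 -0.09271874] [0.97316164 0.23012261] 13.30429046208743
[ 0.49017072 -0.1065261 ]
[ 0.49990234 -0.10422487]
```

Emit:
send_rows:
  grip: [255,255,255,255,255]
  offset:
    - [0,-25,-30]
    - [0,-51,-60]
    - [0,-76,-90]
    - [0,-102,-120]
    - [0,-127,-150]
  twist: [0,0,0,0,0]
  newtons: 40

```text
clock: 1.62
position: [0.2868, -0.4327, 0.2088]
ee_rot: [0.7, 0.102, -0.7, 0.102]
ft_force: [1.8, -0.5, -0.0]
grip_width: 0.296
```

Emit:
send_rows:
  grip: [255,255,255,255,255]
  offset:
    - [0,-25,-30]
    - [0,-51,-60]
    - [0,-76,-90]
    - [0,-102,-120]
    - [0,-127,-150]
  twist: [0,0,0,0,0]

```text
clock: 2.03
position: [0.3942, -0.268, 0.209]
ee_rot: [0.7, 0.102, -0.7, 0.102]
ft_force: [0.5, -1.5, 0.7]
grip_width: -0.001
```

Emit:
send_rows:
  grip: [255,255,255,255,255]
  offset:
    - [10,-25,-30]
    - [30,-51,-60]
    - [50,-76,-90]
    - [70,-102,-120]
    - [90,-127,-150]
  twist: [0,0,0,0,0]

```text
clock: 2.45
position: [0.4969, -0.1111, 0.1229]
ee_rot: [0.7, 0.102, -0.699, 0.102]
ft_force: [0.7, -0.7, -0.3]
grip_width: -0.002
```

Run:
```python
from h import *
o=monitor.get_obs();R=Ro.from_quat(o["ee_rot"]).as_matrix();print(R.round(3),o["clock"],o["position"],o["ft_force"],o["grip_width"],o["joint_velocities"].round(3))
p,d=cam("top");cv2.imwrite("pics/top1c.png",cv2.resize(p[120:320,200:460],None,fx=3,fy=3))
p,d=cam("wrist");cv2.imwrite("pics/w1.png",p)
p,d=cam("scene");cv2.imwrite("pics/s1c.png",cv2.resize(p[80:280,180:440],None,fx=3,fy=3))
```

```text
[[ 0.001  0.285 -0.958]
 [-0.001 -0.958 -0.285]
 [-1.     0.001 -0.001]] 2.45 [ 0.49687577 -0.11109681  0.12286055] [ 0.69867094 -0.74516982 -0.25985106] -0.002159731846834287 [-0.661  0.626 -0.302 -0.109  0.411 -0.391 -1.122]
```

View pics/s1c.png

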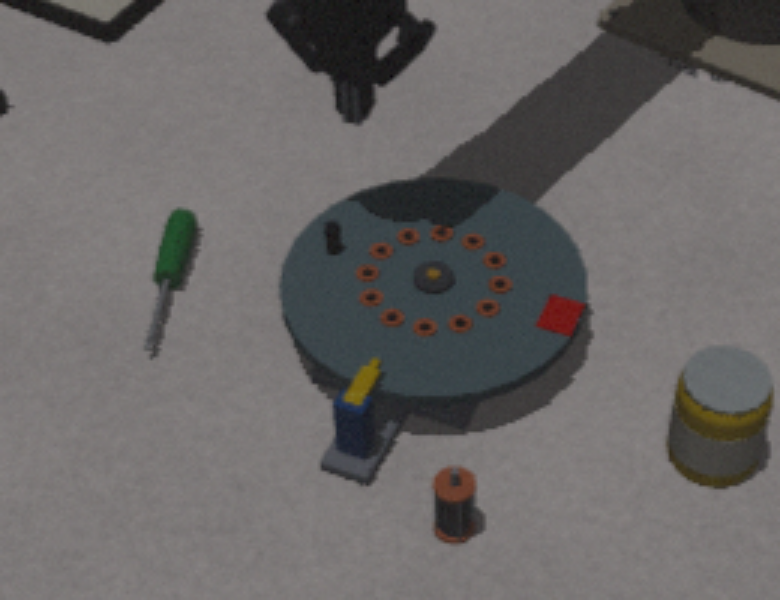

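View pics/w1.png

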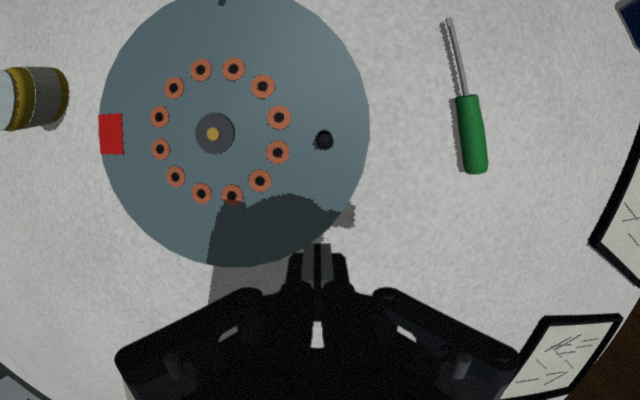

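View pics/top1c.png

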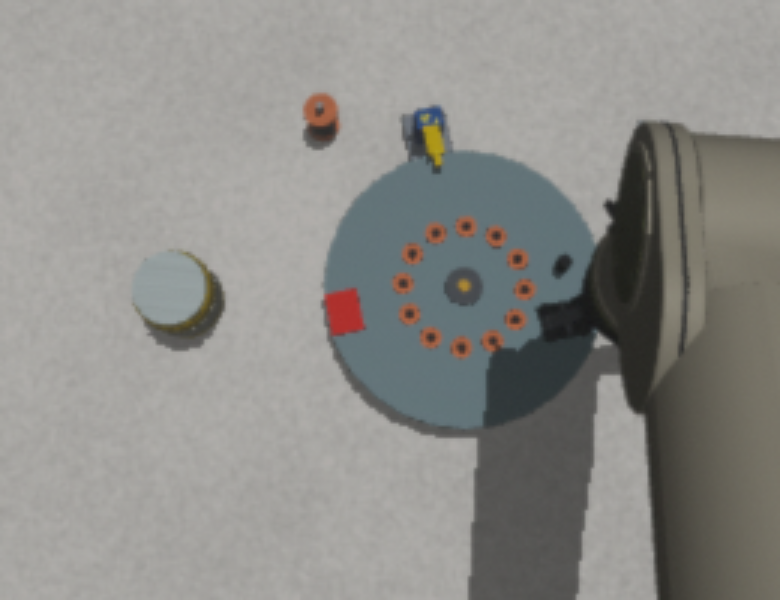

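Run:
```python
from h import *
o=monitor.get_obs();print(o["clock"],o["position"],o["ft_force"],o["joint_velocities"].round(3))
```

```text
2.6 [ 0.49632602 -0.10932862  0.12191856] [-0.17945066 -0.92645652  0.83464955] [ 0.047 -0.037  0.055 -0.013  0.002  0.02   0.037]
```

Emit:
send_rows:
  grip: [255,255,255,255,255]
  offset:
    - [30,-8,0]
    - [50,-8,0]
    - [64,-8,0]
    - [67,-8,0]
    - [67,-8,0]
  twist: [0,0,0,0,0]

```text
clock: 3.02
position: [0.4932, -0.1059, 0.056]
ee_rot: [-0.699, -0.102, 0.7, -0.102]
ft_force: [-0.8, -0.2, 0.5]
grip_width: -0.003
```

Emit:
send_rows:
  grip: [255,255,255,255,255]
  offset:
    - [1,0,0]
    - [2,0,0]
    - [3,0,0]
    - [4,0,0]
    - [4,0,0]
  twist: [0,0,0,0,0]

```text
clock: 3.43
position: [0.4939, -0.1052, 0.0525]
ee_rot: [0.7, 0.102, -0.7, 0.102]
ft_force: [-0.4, -0.9, 0.4]
grip_width: -0.006
```

Emit:
send_rows:
  grip: [255,255,255,255,255]
  offset:
    - [1,0,0]
    - [2,0,0]
    - [2,0,0]
    - [2,0,0]
    - [2,0,0]
  twist: [0,0,0,0,0]

```text
clock: 3.85
position: [0.4938, -0.105, 0.0502]
ee_rot: [-0.7, -0.102, 0.7, -0.102]
ft_force: [0.3, -0.2, -0.8]
grip_width: 0.0
```

Emit:
send_rows:
  grip: [255,255,255,255,255]
  offset:
    - [1,0,0]
    - [1,0,0]
    - [2,0,0]
    - [2,0,0]
    - [2,0,0]
  twist: [0,0,0,0,0]

```text
clock: 4.27
position: [0.4938, -0.105, 0.0482]
ee_rot: [-0.7, -0.102, 0.7, -0.102]
ft_force: [0.6, 0.1, 0.1]
grip_width: -0.003
```

Emit:
send_rows:
  grip: [255,255,255,255,255]
  offset:
    - [1,0,0]
    - [1,0,0]
    - [2,0,0]
    - [2,0,0]
    - [2,0,0]
  twist: [0,0,0,0,0]

```text
clock: 4.68
position: [0.4938, -0.105, 0.0462]
ee_rot: [-0.7, -0.102, 0.7, -0.102]
ft_force: [-0.2, 0.0, 0.3]
grip_width: -0.001
```

Run:
```python
from h import *
p,d=cam("wrist");cv2.imwrite("pics/w2.png",p)
p,d=cam("scene");cv2.imwrite("pics/s2c.png",cv2.resize(p[80:230,210:410],None,fx=4,fy=4))
```

```text
(no output)
```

View pics/s2c.png

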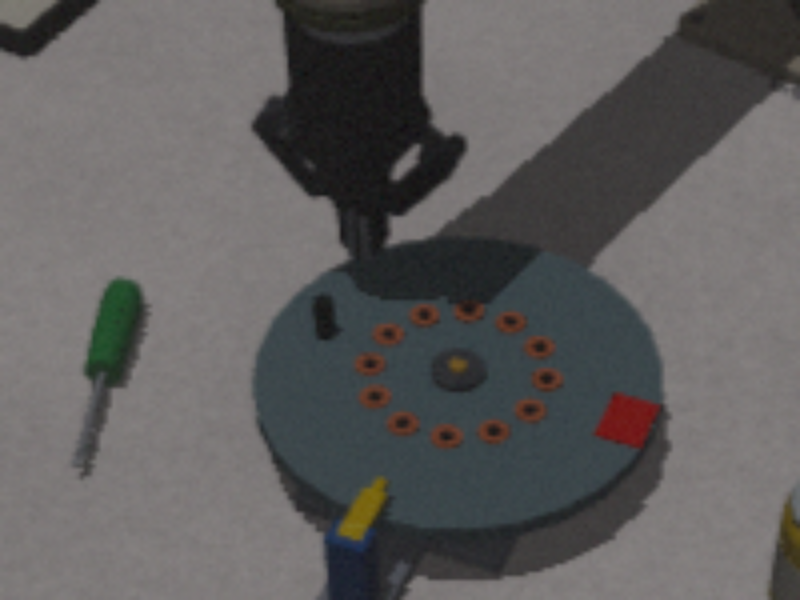

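View pics/w2.png

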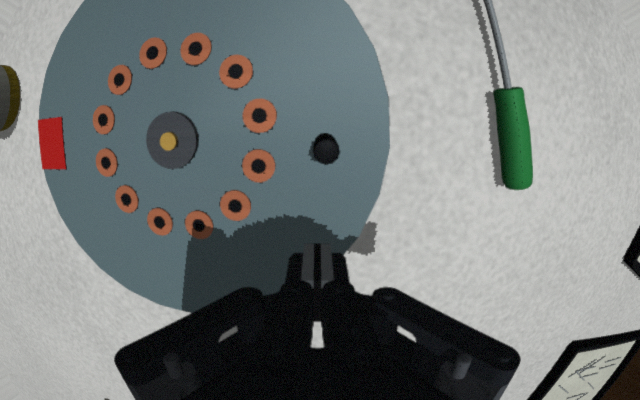

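```bash
cat >> h.py <<'E'
def wray(px,o):
    m=viewer.camera_model("wrist");K=np.array(m["camera_matrix"]);M=np.array(m["mount"])
    x=(px[0]-K[0,2]);y=(px[1]-K[1,2]);r=np.hypot(x,y);th=r/K[0,0]
    d=np.array([x/r*np.sin(th),y/r*np.sin(th),np.cos(th)])
    R=Ro.from_quat(o["ee_rot"]).as_matrix()
    return o["position"]+R@M[:3,3], R@M[:3,:3]@d
def wunproj(px,o,z):
    c,d=wray(px,o);return c+d*(z-c[2])/d[2]
E
python3 - <<'E'
from h import *
o=monitor.get_obs();print(o["position"],viewer.camera_model("wrist"))
for n,px,z in [("hub",(169,141),.057),("pintop",(325,150),.078),("red",(53,143),.05)]: print(n,wunproj(px,o,z).round(4))
m=cv2.imread("pics/w2.png")
print(proj("scene",o["position"]))
print(unproj("scene",(300.5,145),.046))
# rim points right edge
for px in [(388,140),(380,80),(44,180),(100,270)]: print(wunproj(px,o,.05).round(4), np.hypot(*(wunproj(px,o,.05)[:2]-[.529,-.01])))
E
```

```text
[ 0.49380774 -0.10501583  0.04625366] {'camera_matrix': array([[309.70691629,   0.        , 316.93007662],
       [  0.        , 309.70691629, 198.81731512],
       [  0.        ,   0.        ,   1.        ]]), 'mount': array([[ 4.75438030e-04, -3.09138363e-01,  9.51016954e-01,
        -1.64040209e-01],
       [ 9.99999850e-01, -1.12012917e-04, -5.36336862e-04,
        -1.66709197e-03],
       [ 2.72328483e-04,  9.51017066e-01,  3.09138264e-01,
        -8.03477217e-02],
       [ 0.00000000e+00,  0.00000000e+00,  0.00000000e+00,
         1.00000000e+00]])}
hub [ 0.5311 -0.0093  0.057 ]
pintop [ 0.5513 -0.0897  0.078 ]
red [0.5072 0.0902 0.05  ]
[301.20438815 149.88353582]
[ 0.48045746 -0.1174891   0.046     ]
[ 0.5623 -0.1219  0.05  ] 0.11672405123608384
[ 0.591 -0.108  0.05 ] 0.11594818890878156
[0.4773 0.1    0.05  ] 0.12158054248273198
[0.4216 0.0425 0.05  ] 0.1195031373405524
```

Run:
```python
from h import *
p,d=cam("scene");M=viewer.camera_model("scene");K=M["camera_matrix"]
cv2.imwrite("pics/s3c.png",cv2.resize(p[110:170,270:340],None,fx=10,fy=10,interpolation=cv2.INTER_NEAREST))
for v in range(130,160,2):
    for u in (299,301,303):
        z=d[v,u];X=np.array([(u-K[0,2])/K[0,0],(v-K[1,2])/K[1,1],1])*z;print(v,u,(M["R"].T@(X-M["t"])).round(3),p[v,u],end=" | ")
    print()
o=monitor.get_obs();print(o["position"],o["ft_force"],o["clock"])
```

```text
130 299 [ 0.497 -0.106  0.111] [25 23 20] | 130 301 [ 0.502 -0.095  0.12 ] [22 25 26] | 130 303 [ 0.501 -0.09   0.122] [26 28 28] | 
132 299 [ 0.5   -0.104  0.108] [23 25 26] | 132 301 [ 0.505 -0.093  0.117] [29 24 26] | 132 303 [ 0.499 -0.093  0.113] [20 16 18] | 
134 299 [ 0.499 -0.104  0.101] [32 30 27] | 134 301 [ 0.501 -0.097  0.106] [39 40 37] | 134 303 [ 0.496 -0.095  0.104] [28 27 26] | 
136 299 [ 0.501 -0.104  0.096] [31 31 32] | 136 301 [ 0.501 -0.097  0.1  ] [46 41 43] | 136 303 [ 0.498 -0.094  0.1  ] [26 25 26] | 
138 299 [ 0.504 -0.101  0.094] [28 30 26] | 138 301 [ 0.5   -0.099  0.092] [44 43 43] | 138 303 [ 0.496 -0.096  0.091] [23 18 22] | 
140 299 [ 0.503 -0.103  0.086] [33 28 30] | 140 301 [ 0.505 -0.095  0.091] [47 42 40] | 140 303 [ 0.497 -0.095  0.085] [27 28 26] | 
142 299 [ 0.502 -0.104  0.078] [31 28 33] | 142 301 [ 0.501 -0.098  0.081] [41 41 40] | 142 303 [ 0.496 -0.096  0.078] [27 28 26] | 
144 299 [ 0.503 -0.103  0.073] [29 30 27] | 144 301 [ 0.502 -0.098  0.075] [50 48 48] | 144 303 [ 0.481 -0.109  0.054] [38 37 35] | 
146 299 [ 0.49  -0.114  0.051] [36 3
[... 274 characters left out ...]
150 301 [ 0.498 -0.102  0.05 ] [39 37 35] | 150 303 [ 0.498 -0.096  0.053] [40 37 34] | 
152 299 [ 0.507 -0.101  0.051] [63 61 52] | 152 301 [ 0.506 -0.096  0.053] [39 36 29] | 152 303 [ 0.5   -0.095  0.05 ] [38 36 33] | 
154 299 [ 0.513 -0.096  0.052] [71 67 57] | 154 301 [1.199 0.478 0.881] [68 65 57] | 154 303 [ 0.505 -0.091  0.049] [71 69 58] | 
156 299 [ 0.517 -0.093  0.05 ] [71 67 54] | 156 301 [ 0.516 -0.088  0.052] [73 68 56] | 156 303 [ 0.511 -0.086  0.05 ] [77 75 64] | 
158 299 [ 0.522 -0.09   0.049] [71 68 57] | 158 301 [ 0.521 -0.084  0.052] [76 70 60] | 158 303 [ 0.517 -0.082  0.05 ] [75 68 60] | 
[ 0.49379703 -0.10501444  0.0462688 ] [-0.03921115 -0.01102164 -0.22348616] 4.8333
```

View pics/s3c.png

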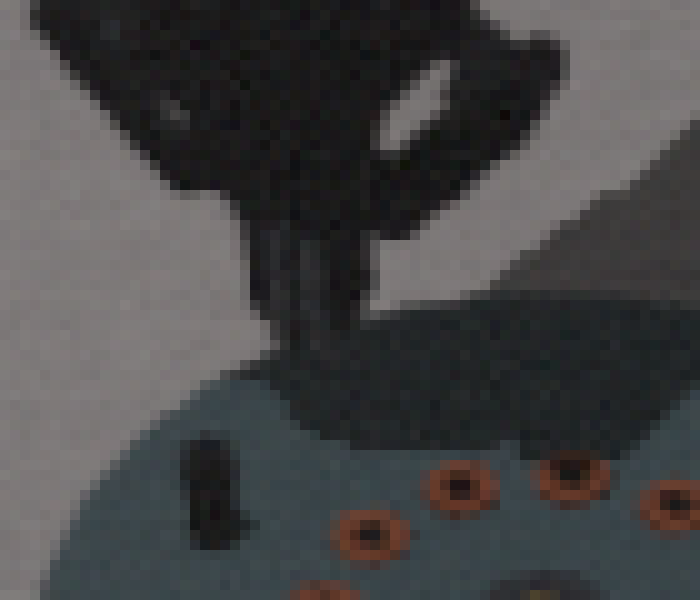

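Run:
```python
from h import *
o=monitor.get_obs();m=viewer.camera_model("wrist");K=m["camera_matrix"];M=np.array(m["mount"])
p,d=cam("wrist")
for x in (0,-.01,-.0187,-.03):
    c=np.linalg.inv(M)@[x,0,0,1];th=np.arctan2(np.hypot(*c[:2]),c[2]);r=K[0,0]*th;q=c[:2]/np.hypot(*c[:2])*r+K[:2,2];print(x,c,q)
# unproject finger pixels by depth to tool
for v in range(232,300,6):
    for u in (308,327):
        x,y=u-K[0,2],v-K[1,2];r=np.hypot(x,y);th=r/K[0,0];z=d[v,u];k=z*np.tan(th)/r
        print(v,u,z.round(3),(M@[x*k,y*k,z,1])[:3].round(4),p[v,u],end=' | ')
    print()
cv2.imwrite("pics/w3c.png",cv2.resize(p[220:300,270:370],None,fx=7,fy=7,interpolation=cv2.INTER_NEAREST))
```

```text
0 [0.00176699 0.02570071 0.18084268 1.        ] [319.93595711 242.53760167]
-0.01 [0.00176223 0.0287921  0.17133251 1.        ] [320.08596002 250.37939888]
-0.0187 [0.0017581  0.0314816  0.16305866 1.        ] [320.22862572 257.88317552]
-0.03 [0.00175273 0.03497486 0.15231217 1.        ] [320.43313863 268.71934389]
232 308 0.176 [-0.0021 -0.0069 -0.0077] [56 54 44] | 232 327 0.176 [-0.0028  0.004  -0.008 ] [52 50 39] | 
238 308 0.177 [-0.0024 -0.0069 -0.0041] [57 55 45] | 238 327 0.177 [-0.0027  0.004  -0.0042] [54 51 40] | 
244 308 0.152 [-0.0268 -0.0062 -0.0123] [54 50 46] | 244 327 0.151 [-0.0272  0.0032 -0.0125] [47 47 47] | 
250 308 0.145 [-0.034  -0.006  -0.0127] [53 49 46] | 250 327 0.145 [-0.0337  0.003  -0.0126] [50 52 49] | 
256 308 0.139 [-0.0397 -0.0058 -0.0126] [52 49 48] | 256 327 0.14 [-0.0388  0.0029 -0.0121] [55 54 52] | 
262 308 0.134 [-0.0448 -0.0057 -0.0123] [53 53 49] | 262 327 0.136 [-0.0438  0.0027 -0.0118] [54 50 48] | 
268 308 0.13 [-0.0499 -0.0055 -0.0123] [57 55 51] | 268 327 0.131 [-0.049   0.0026 -0.0117] [48 49 44] | 
274 308 0.127 [-0.0532 -0.0055 -0.0113] [52 49 46] | 274 327 0.126 [-0.0535  0.0025 -0.0115] [55 54 51] | 
280 308 0.12 [-0.0599 -0.0053 -0.0126] [67 63 58] | 280 327 0.12 [-0.0596  0.0023 -0.0124] [61 63 56] | 
286 308 0.115 [-0.0646 -0.0052 -0.0129] [17 17 13] | 286 327 0.116 [-0.0638  0.0022 -0.0123] [15 10 14] | 
292 308 0.111 [-0.0689 -0.005  -0.0131] [11 11 11] | 292 327 0.111 [-0.0691  0.002  -0.0133] [0 0 0] | 
298 308 0.108 [-0.0722 -0.005  -0.0127] [14 14 10] | 298 327 0.107 [-0.0729  0.0019 -0.0133] [19  8 14] |
```

View pics/w3c.png

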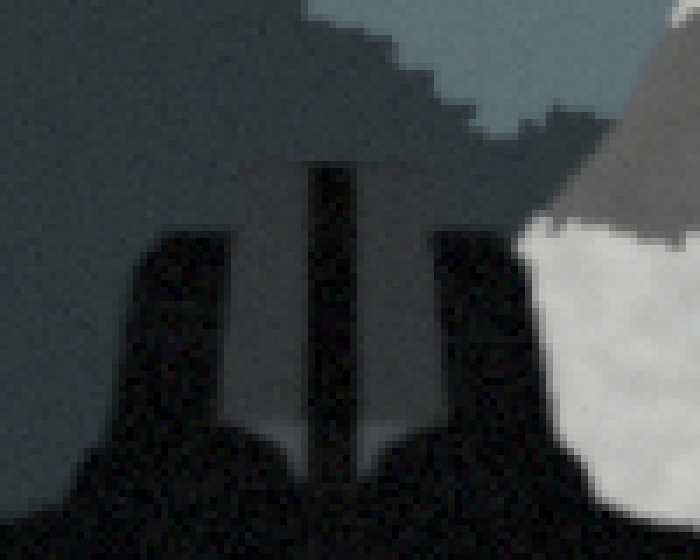

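Emit:
send_rows:
  grip: [255,255,255,255,255]
  offset:
    - [3,0,0]
    - [5,0,0]
    - [7,0,0]
    - [8,0,0]
    - [8,0,0]
  twist: [0,0,0,0,0]

```text
clock: 5.3
position: [0.4936, -0.105, 0.0379]
ee_rot: [-0.7, -0.102, 0.7, -0.102]
ft_force: [-0.1, 0.5, -0.0]
grip_width: 0.001
```

Emit:
send_rows:
  grip: [255,255,255,255,255]
  offset:
    - [1,0,0]
    - [2,0,0]
    - [3,0,0]
    - [4,0,0]
    - [4,0,0]
  twist: [0,0,0,0,0]

```text
clock: 5.72
position: [0.4937, -0.105, 0.0341]
ee_rot: [-0.7, -0.102, 0.7, -0.102]
ft_force: [-0.0, -0.4, 0.6]
grip_width: 0.0
```

Emit:
send_rows:
  grip: [255,255,255,255,255]
  offset:
    - [1,0,0]
    - [2,0,0]
    - [3,0,0]
    - [3,0,0]
    - [3,0,0]
  twist: [0,0,0,0,0]

```text
clock: 6.13
position: [0.4938, -0.105, 0.0312]
ee_rot: [-0.7, -0.102, 0.7, -0.102]
ft_force: [0.5, 0.3, 0.2]
grip_width: 0.002
```

Emit:
send_rows:
  grip: [255,255,255,255,255]
  offset:
    - [1,0,0]
    - [1,0,0]
    - [2,0,0]
    - [2,0,0]
    - [2,0,0]
  twist: [0,0,0,0,0]

```text
clock: 6.55
position: [0.4938, -0.105, 0.0292]
ee_rot: [-0.7, -0.102, 0.7, -0.102]
ft_force: [-0.0, -0.0, -0.1]
grip_width: -0.001
```

Emit:
send_rows:
  grip: [255,255,255,255,255]
  offset:
    - [1,0,0]
    - [1,0,0]
    - [2,0,0]
    - [2,0,0]
    - [2,0,0]
  twist: [0,0,0,0,0]

```text
clock: 6.97
position: [0.4942, -0.1051, 0.0276]
ee_rot: [0.7, 0.102, -0.699, 0.102]
ft_force: [-0.8, 1.0, 4.5]
grip_width: -0.0
```

Emit:
send_rows:
  grip: [255,255,255,255,255]
  offset:
    - [1,0,0]
    - [1,0,0]
    - [1,0,0]
    - [1,0,0]
    - [1,0,0]
  twist: [0,0,0,0,0]

```text
clock: 7.38
position: [0.4951, -0.1054, 0.0275]
ee_rot: [0.701, 0.102, -0.699, 0.103]
ft_force: [-0.6, -0.8, 11.6]
grip_width: 0.0
```

Run:
```python
from h import *
o=monitor.get_obs();print(o["position"],o["ft_force"],o["clock"])
p,d=cam("top");rc,a=red_centroid(p);print(rc,a,unproj("top",rc,.05))
cv2.imwrite("pics/top4c.png",cv2.resize(p[120:320,200:460],None,fx=3,fy=3))
p,d=cam("scene");cv2.imwrite("pics/s4c.png",cv2.resize(p[80:230,210:410],None,fx=4,fy=4))
```

```text
[ 0.49512469 -0.10543531  0.02750028] [-0.62086921 -0.75818551 11.57642811] 7.3833
[314.54807692 224.125     ] 104 [0.50372275 0.09062167 0.05      ]
```

View pics/s4c.png

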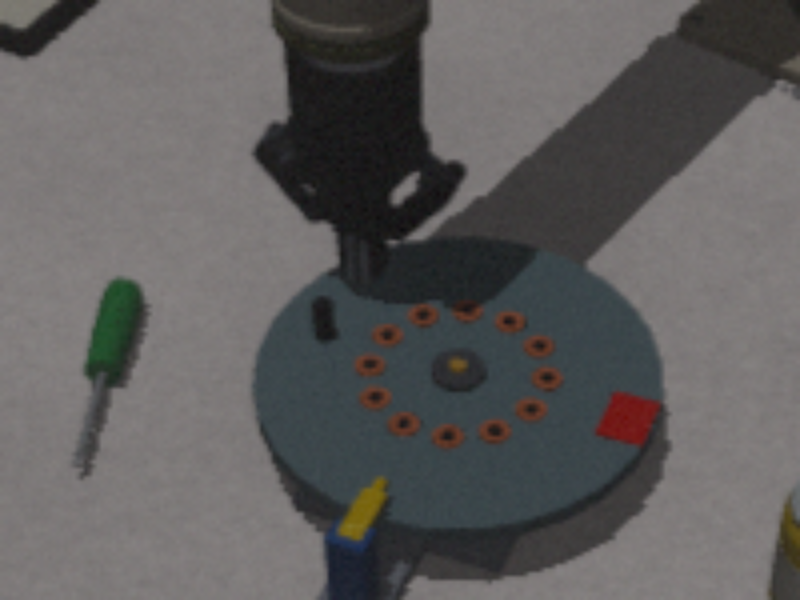

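Emit:
send_rows:
  grip: [255,255,255,255,255]
  offset:
    - [-5,0,0]
    - [-10,0,0]
    - [-10,0,-8]
    - [-10,0,-16]
    - [-10,0,-20]
  twist: [0,0,0,0,0]

```text
clock: 7.9
position: [0.5142, -0.0987, 0.0362]
ee_rot: [0.7, 0.102, -0.699, 0.102]
ft_force: [0.3, 0.3, -0.7]
grip_width: -0.002
```

Run:
```python
from h import *
p,d=cam("wrist");cv2.imwrite("pics/w5.png",p)
o=monitor.get_obs();print(o["position"],o["ft_force"],o["clock"])
print(proj("top",[.5305,-.0095,.05]))
p,d=cam("scene");cv2.imwrite("pics/s5c.png",cv2.resize(p[80:230,210:410],None,fx=4,fy=4))
m=viewer.regions_of("home_mark","scene");print(m[0]["score"],m[0]["box"])
ys,xs=np.nonzero(m[0]["region"]);print(p[ys,xs].mean(0),p[ys,xs].min(0),p[ys,xs].max(0))
```

```text
[ 0.5144849  -0.09837191  0.03614811] [ 0.30774464 -0.12338277  1.06523237] 7.95
[353.94623645 214.7892647 ]
0.82 [272.1, 138.4, 105.9, 79.1]
[62.86069151 60.65978516 57.62386707] [10  9  9] [113 113 121]
```

View pics/w5.png

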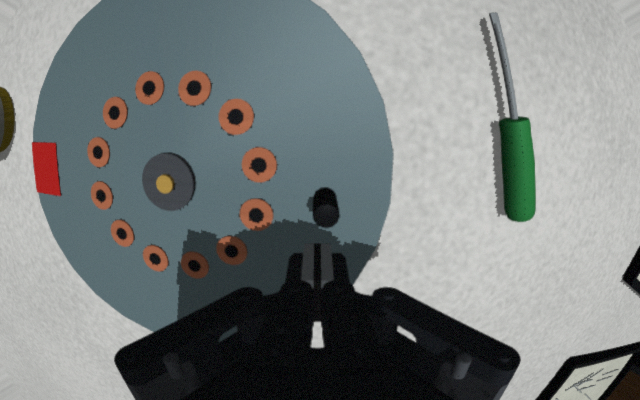

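View pics/s5c.png

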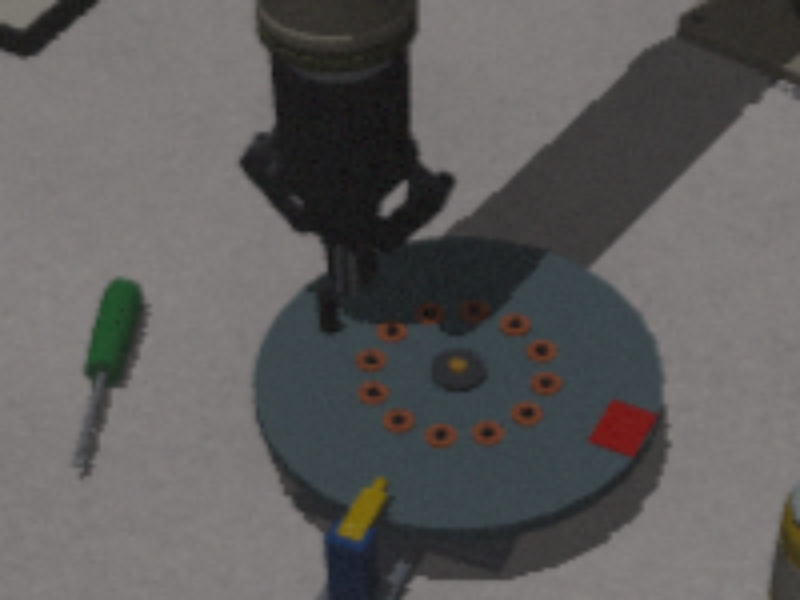

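```bash
cat >> h.py <<'E'
C=np.array([.5305,-.0095]); PA=np.arctan2(.0245,.1015)
def red2(p):
    h=cv2.cvtColor(p,cv2.COLOR_BGR2HSV)
    m=(((h[...,0]<6)|(h[...,0]>174))&(h[...,1]>170)&(h[...,2]>60)).astype(np.uint8)
    n,l,s,c=cv2.connectedComponentsWithStats(m)
    return [(c[k].round(1).tolist(),int(s[k,4])) for k in np.argsort(-s[1:,4])[:3]+1] if n>1 else []
def ang(n,o=None):
    o=o or monitor.get_obs(); p,d=cam(n); best=None
    for c,a in red2(p):
        X=wunproj(c,o,.05) if n=="wrist" else unproj(n,c,.05)
        r=np.hypot(*(X[:2]-C))
        if .085<r<.125 and a>20: best=(o["clock"],(np.arctan2(*(X[:2]-C)[::-1])-PA)%(2*np.pi),r,a);break
    return best,p
E
python3 - <<'E'
from h import *
for n in ["wrist","top","scene","wrist","top","scene","wrist"]: print(n,ang(n)[0])
print(monitor.get_obs()["clock"])
o=monitor.get_obs()
E
```

```text
wrist (8.05, np.float64(1.4820075398535173), np.float64(0.10379051281661744), 1178)
top (8.1, np.float64(1.4911646221666612), np.float64(0.10367633217948301), 120)
scene (8.15, np.float64(1.4966153439400622), np.float64(0.10301052096433057), 131)
wrist (8.2, np.float64(1.4592802096994133), np.float64(0.10378755583096584), 1190)
top (8.25, np.float64(1.468642230420815), np.float64(0.10367258199338687), 120)
scene (8.3, np.float64(1.481587946070093), np.float64(0.10270355186989966), 130)
wrist (8.35, np.float64(1.442208904551146), np.float64(0.1037144825973606), 1188)
8.4
```

Emit:
send_rows:
  grip: [255,255,255,255,255]
  offset:
    - [0,0,-5]
    - [0,0,-15]
    - [0,0,-30]
    - [0,-2,-47]
    - [0,-4,-64]
  twist: [0,0,0,0,0]

```text
clock: 8.82
position: [0.5746, -0.0768, 0.0363]
ee_rot: [0.7, 0.102, -0.7, 0.102]
ft_force: [-1.4, -0.8, 0.5]
grip_width: -0.001
```

Emit:
send_rows:
  grip: [255,255,255,255,255]
  offset:
    - [0,0,3]
    - [-10,0,15]
    - [-40,0,20]
    - [-60,0,35]
    - [-60,0,60]
  twist: [0,0,0,0,0]

```text
clock: 9.23
position: [0.5192, -0.0934, 0.1003]
ee_rot: [0.702, 0.102, -0.697, 0.103]
ft_force: [0.2, 0.4, 0.5]
grip_width: 0.003
```

Run:
```python
from h import *
o=monitor.get_obs();print(o["position"],o["clock"])
for n in ["wrist","top","wrist","top","top","wrist"]:
    b,p=ang(n);print(n,b);cv2.imwrite(f"pics/f_{n}.png",p)
```

```text
[ 0.51915737 -0.09339968  0.10030863] 9.2333
wrist (9.2333, np.float64(3.2597226974684967), np.float64(0.0975233558777025), 634)
top (9.2833, np.float64(3.434962663416956), np.float64(0.10490029669323692), 95)
wrist (9.3333, np.float64(3.5528241182867117), np.float64(0.10057763013856731), 1024)
top (9.3833, np.float64(3.6951478624500442), np.float64(0.10533468630269022), 119)
top (9.4333, np.float64(3.8312212517744313), np.float64(0.10495310954305286), 115)
wrist (9.4833, np.float64(4.025786031156395), np.float64(0.09192368788022542), 210)
```

Emit:
send_rows:
  grip: [255,255,255,255,255]
  offset:
    - [0,0,0]
    - [0,0,0]
    - [0,0,0]
    - [0,0,0]
    - [0,0,0]
  twist: [0,0,0,0,0]

```text
clock: 9.95
position: [0.5157, -0.0942, 0.0961]
ee_rot: [-0.7, -0.102, 0.7, -0.102]
ft_force: [0.6, -0.0, -0.5]
grip_width: 0.001
```

Emit:
send_rows:
  grip: [255,255,255,255,255]
  offset:
    - [0,0,0]
    - [0,0,0]
    - [0,0,0]
    - [0,0,0]
    - [0,0,0]
  twist: [0,0,0,0,0]

```text
clock: 10.37
position: [0.5156, -0.0943, 0.0963]
ee_rot: [0.7, 0.102, -0.7, 0.102]
ft_force: [-0.3, 0.7, 0.6]
grip_width: -0.001
```

Emit:
send_rows:
  grip: [255,255,255,255,255]
  offset:
    - [0,0,0]
    - [0,0,0]
    - [0,0,0]
    - [0,0,0]
    - [0,0,0]
  twist: [0,0,0,0,0]

```text
clock: 10.78
position: [0.5156, -0.0943, 0.0963]
ee_rot: [0.7, 0.102, -0.7, 0.102]
ft_force: [1.0, 0.5, -0.3]
grip_width: -0.001
```

Emit:
send_rows:
  grip: [255,255,255,255,255]
  offset:
    - [0,0,0]
    - [0,0,0]
    - [0,0,0]
    - [0,0,0]
    - [0,0,0]
  twist: [0,0,0,0,0]

```text
clock: 11.2
position: [0.5156, -0.0943, 0.0962]
ee_rot: [-0.7, -0.102, 0.7, -0.102]
ft_force: [-0.1, -0.2, 0.3]
grip_width: 0.002
```

Run:
```python
from h import *
o=monitor.get_obs();print(o["position"],o["clock"])
for n in ["top","wrist","top","scene"]:
    b,p=ang(n);print(n,b);cv2.imwrite(f"pics/g_{n}.png",p)
```

```text
[ 0.51563326 -0.09434448  0.09622713] 11.2
top (11.2, np.float64(1.925262249991548), np.float64(0.10445392370915876), 129)
wrist (11.25, np.float64(2.01530244171099), np.float64(0.1039899205920371), 897)
top (11.3, np.float64(2.1499947303569074), np.float64(0.10432009305380183), 133)
scene (11.35, np.float64(2.2791411494492357), np.float64(0.10439560910310446), 111)
```

Emit:
send_rows:
  grip: [255,255,255,255,255]
  offset:
    - [0,0,0]
    - [0,0,0]
    - [0,0,0]
    - [0,0,0]
    - [0,0,0]
  twist: [0,0,0,0,0]

```text
clock: 11.82
position: [0.5157, -0.0943, 0.0963]
ee_rot: [0.7, 0.102, -0.7, 0.102]
ft_force: [-0.7, 0.8, -0.7]
grip_width: 0.004
```

Emit:
send_rows:
  grip: [255,255,255,255,255]
  offset:
    - [0,0,0]
    - [0,0,0]
    - [0,0,0]
    - [0,0,0]
    - [0,0,0]
  twist: [0,0,0,0,0]

```text
clock: 12.23
position: [0.5157, -0.0943, 0.0962]
ee_rot: [0.7, 0.102, -0.7, 0.102]
ft_force: [0.1, 0.3, 0.5]
grip_width: -0.002
```

```bash
cat > fit.py <<'E'
from h import *
import json,os
from scipy.integrate import solve_ivp
F="data.json"
D=json.load(open(F)) if os.path.exists(F) else [[9.2833,3.435],[9.3833,3.6951],[9.4333,3.8312],[11.2,8.2085],[11.3,8.4332]]
def take(k,cam="top"):
    for _ in range(k):
        b,p=ang(cam)
        if b:
            t,a=b[0],b[1]
            pr=np.polyval(np.polyfit(*np.array(D[-6:]).T,1 if len(D)<4 else 2),t)
            a+=2*np.pi*round((pr-a)/(2*np.pi)); D.append([t,float(a)]); print(cam,t,round(a,4))
    json.dump(D,open(F,"w"))
def sim(x,ts,t0):
    th,v,s,r=x
    f=lambda t,y:[y[1],-s*(.085+r*y[1])*(y[1]>0)]
    return solve_ivp(f,[t0,ts[-1]+1e-6],[th,v],t_eval=ts,max_step=.05).y
def fit(fix_r=None):
    A=np.array(D);t0=A[0,0]
    g=least_squares(lambda x:np.r_[(sim([x[0],x[1],x[2],x[3]],A[:,0],t0)[0]-A[:,1])/.02,(x[3]-.09)/.02,(x[2]-1)/.2],[A[0,1],2.7,1,.09])
    print("fit",g.x,"res",(sim(g.x,A[:,0],t0)[0]-A[:,1]).round(3)[-8:])
    ts=np.arange(t0,t0+25,.01);y=sim(g.x,ts,t0)
    for tg in (4*np.pi,6*np.pi,8*np.pi):
        k=np.argmax(y[0]>tg)
        if k: print("cross",round(tg,3),"t",ts[k].round(3),"v",y[1,k].round(3))
    print("max",y[0,-1])
    return g.x,t0
E
python3 - <<'E'
from fit import *
take(3);fit();print(monitor.get_obs()["clock"])
E
```

```text
top 12.2333 10.3633
top 12.2833 10.4205
fit [3.42231235 2.80528582 1.00450158 0.09016329] res [-0.013  0.006  0.008  0.002 -0.004 -0.019  0.02 ]
cross 12.566 t 13.493 v 1.617
cross 18.85 t 19.653 v 0.523
max 20.02926899237687
12.3833
```

Emit:
send_rows:
  grip: [255,255,255,255,255]
  offset:
    - [25,0,0]
    - [45,0,0]
    - [58,0,0]
    - [64,0,0]
    - [64,0,0]
  twist: [0,0,0,0,0]

```text
clock: 12.8
position: [0.5148, -0.0941, 0.0311]
ee_rot: [-0.699, -0.102, 0.7, -0.102]
ft_force: [-0.3, -0.1, -0.1]
grip_width: 0.003
```

Run:
```python
from fit import *
take(2);print(monitor.get_obs()["position"]);fit();print(monitor.get_obs()["clock"])
```

```text
top 12.8 11.5906
top 12.85 11.6438
[ 0.51609193 -0.09424953  0.03286588]
fit [3.4328214  2.6985065  0.81369613 0.07872856] res [ 0.006  0.004 -0.03  -0.03   0.04   0.085 -0.058 -0.015]
cross 12.566 t 13.353 v 1.831
cross 18.85 t 17.633 v 1.133
max 24.445800299252216
12.9
```

Emit:
send_rows:
  grip: [255,255,255,255,255]
  offset:
    - [-30,0,0]
    - [-60,0,0]
    - [-64,0,0]
    - [-64,0,0]
    - [-64,0,0]
  twist: [0,0,0,0,0]

```text
clock: 13.32
position: [0.516, -0.0945, 0.0968]
ee_rot: [0.7, 0.102, -0.699, 0.102]
ft_force: [-0.4, -0.3, 0.4]
grip_width: -0.001
```

Run:
```python
from fit import *
import fit as f
f.D[:]=[d for d in f.D if not (12<d[0]<13)]
take(1,"scene");take(2,"top");take(1,"scene");fit();print(monitor.get_obs()["clock"])
p,d=cam("scene");cv2.imwrite("pics/s6.png",p)
```

```text
scene 13.3167 12.3649
top 13.3667 12.5777
top 13.4167 12.6839
scene 13.4667 12.7477
fit [3.42714864 2.74502713 0.88602279 0.08233098] res [ 0.005  0.005 -0.003 -0.004  0.097 -0.027 -0.045 -0.021]
cross 12.566 t 13.383 v 1.769
cross 18.85 t 18.063 v 0.958
max 22.69767525174091
13.5167
```

Emit:
send_rows:
  grip: [255,255,255,255,255]
  offset:
    - [0,0,0]
    - [0,0,0]
    - [0,0,0]
    - [0,0,0]
    - [0,0,0]
  twist: [0,0,0,0,0]

```text
clock: 13.98
position: [0.5156, -0.0943, 0.0962]
ee_rot: [-0.7, -0.102, 0.7, -0.102]
ft_force: [-0.3, -0.4, -0.4]
grip_width: -0.001
```

Emit:
send_rows:
  grip: [255,255,255,255,255]
  offset:
    - [0,0,0]
    - [0,0,0]
    - [0,0,0]
    - [0,0,0]
    - [0,0,0]
  twist: [0,0,0,0,0]

```text
clock: 14.4
position: [0.5157, -0.0943, 0.0963]
ee_rot: [0.7, 0.102, -0.7, 0.102]
ft_force: [-0.7, -1.0, 0.0]
grip_width: -0.001
```

Run:
```python
from fit import *
import fit as f
f.D[:]=[d for d in f.D if not (13<d[0]<13.35)]
take(3,"top");take(1,"scene");fit();print(monitor.get_obs()["clock"])
```

```text
top 14.4 14.3386
top 14.45 14.4187
top 14.5 14.497
scene 14.55 14.5955
fit [3.4287041  2.73180436 0.85455887 0.0814672 ] res [-0.006  0.009 -0.008  0.017  0.002  0.002  0.003 -0.017]
cross 12.566 t 13.363 v 1.798
cross 18.85 t 17.853 v 1.035
max 23.395207320991414
14.6
```

Emit:
send_rows:
  grip: [255,255,255,255,255]
  offset:
    - [0,0,0]
    - [0,0,0]
    - [0,0,0]
    - [0,0,0]
    - [0,0,0]
  twist: [0,0,0,0,0]

```text
clock: 15.02
position: [0.5157, -0.0943, 0.0963]
ee_rot: [0.7, 0.102, -0.7, 0.102]
ft_force: [0.2, -0.9, -0.3]
grip_width: 0.001
```

Emit:
send_rows:
  grip: [255,255,255,255,255]
  offset:
    - [0,0,0]
    - [0,0,0]
    - [0,0,0]
    - [0,0,0]
    - [0,0,0]
  twist: [0,0,0,0,0]

```text
clock: 15.43
position: [0.5157, -0.0943, 0.0962]
ee_rot: [0.7, 0.102, -0.7, 0.102]
ft_force: [1.4, -0.0, -0.3]
grip_width: -0.001
```

Run:
```python
from fit import *
take(2,"top");fit();print(monitor.get_obs()["clock"])
```

```text
top 15.4333 15.9152
top 15.4833 15.9742
fit [3.42969335 2.7283323  0.84274851 0.08239156] res [-0.008  0.017  0.005  0.005  0.006 -0.014 -0.01   0.002]
cross 12.566 t 13.363 v 1.801
cross 18.85 t 17.833 v 1.045
max 23.50769942406457
15.5333
```

Emit:
send_rows:
  grip: [255,255,255,255,255]
  offset:
    - [20,0,0]
    - [40,0,0]
    - [55,0,0]
    - [62,0,0]
    - [64,0,0]
  twist: [0,0,0,0,0]

```text
clock: 15.95
position: [0.5148, -0.0942, 0.0311]
ee_rot: [-0.699, -0.102, 0.7, -0.102]
ft_force: [-0.6, -0.5, -0.4]
grip_width: 0.004
```

Run:
```python
from fit import *
take(1,"top");take(1,"wrist");fit();o=monitor.get_obs();print(o["clock"],o["position"])
```

```text
top 15.95 16.5167
wrist 16.0 16.8031
fit [3.43072452 2.72549587 0.8269772  0.08412555] res [ 0.006  0.006  0.007 -0.012 -0.006  0.006  0.107 -0.113]
cross 12.566 t 13.363 v 1.802
cross 18.85 t 17.823 v 1.052
max 23.614860741952402
16.05 [ 0.51580324 -0.09427425  0.03249446]
```

Emit:
send_rows:
  grip: [255,255,255,255,255]
  offset:
    - [0,0,0]
    - [0,0,0]
    - [0,0,0]
    - [0,0,0]
    - [0,0,0]
  twist: [0,0,0,0,0]

```text
clock: 16.47
position: [0.5159, -0.0944, 0.0326]
ee_rot: [0.7, 0.102, -0.7, 0.102]
ft_force: [-0.7, -0.4, -0.7]
grip_width: 0.004
```

Emit:
send_rows:
  grip: [255,255,255,255,255]
  offset:
    - [0,0,0]
    - [0,0,0]
    - [0,0,0]
    - [0,0,0]
    - [0,0,0]
  twist: [0,0,0,0,0]

```text
clock: 16.88
position: [0.5156, -0.0943, 0.0322]
ee_rot: [-0.7, -0.102, 0.7, -0.102]
ft_force: [0.8, -0.4, -0.9]
grip_width: -0.002
```

Run:
```python
from fit import *
import fit as f
f.D[:]=[d for d in f.D if not (15.9<d[0]<16.1)]
take(1,"wrist");p,d=cam("scene");cv2.imwrite("pics/s7.png",p);fit();o=monitor.get_obs();print(o["clock"],o["position"])
```

```text
wrist 16.8833 17.7837
fit [3.42906447 2.72998727 0.85390267 0.0811371 ] res [ 0.018  0.004  0.004  0.005 -0.014 -0.012 -0.     0.004]
cross 12.566 t 13.363 v 1.8
cross 18.85 t 17.843 v 1.04
max 23.43883012789118
16.9833 [ 0.51563647 -0.09430356  0.03223171]
```

View pics/s7.png

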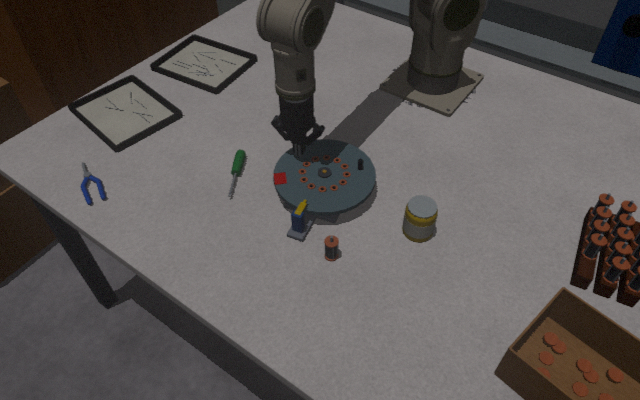

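Emit:
send_rows:
  grip: [255,255,255,255,255]
  offset:
    - [0,0,0]
    - [0,0,0]
    - [0,0,0]
    - [0,0,0]
    - [0,0,0]
  twist: [0,0,0,0,0]

```text
clock: 17.4
position: [0.5157, -0.0943, 0.0323]
ee_rot: [0.7, 0.102, -0.7, 0.102]
ft_force: [-0.5, 0.3, -0.2]
grip_width: -0.002
```

Run:
```python
from fit import *
take(1,"wrist");fit();o=monitor.get_obs();print(o["clock"],o["position"])
```

```text
wrist 17.4 18.3423
fit [3.42749182 2.73344369 0.89388541 0.07643105] res [ 0.004  0.004  0.004 -0.015 -0.017 -0.006 -0.011  0.018]
cross 12.566 t 13.363 v 1.798
cross 18.85 t 17.863 v 1.028
max 23.239698169765497
17.45 [ 0.51567072 -0.09431661  0.03224708]
```

Emit:
send_rows:
  grip: [255,255,255,255,255]
  offset:
    - [0,0,0]
    - [0,0,0]
    - [0,0,0]
    - [0,0,0]
    - [6,0,0]
  twist: [0,0,0,0,0]

```text
clock: 17.87
position: [0.5166, -0.0944, 0.0271]
ee_rot: [0.7, 0.102, -0.699, 0.102]
ft_force: [8.1, 0.2, 72.4]
grip_width: 0.002
```

Emit:
send_rows:
  grip: [255,255,255,255,255]
  offset:
    - [0,0,0]
    - [0,0,0]
    - [0,0,0]
    - [0,0,0]
    - [0,0,0]
  twist: [0,0,0,0,0]

```text
clock: 18.28
position: [0.5175, -0.0946, 0.0275]
ee_rot: [0.701, 0.102, -0.698, 0.103]
ft_force: [0.4, 0.1, 11.5]
grip_width: -0.003
```

Run:
```python
from h import *
o=monitor.get_obs();print(o["clock"],o["position"],o["ft_force"])
for n in ["top","wrist","scene","top","wrist"]:
    b,p=ang(n);print(n,b)
    cv2.imwrite(f"pics/b_{n}.png",p)
p=cv2.imread("pics/b_top.png");cv2.imwrite("pics/b_topc.png",cv2.resize(p[120:320,260:460],None,fx=3,fy=3))
```

```text
18.2833 [ 0.51749861 -0.09457347  0.02749403] [ 0.40976693  0.08915206 11.52101829]
top (18.2833, np.float64(0.03055829023449616), np.float64(0.10187418238083483), 98)
wrist (18.3333, np.float64(0.04836036424662307), np.float64(0.09531364872025147), 1119)
scene (18.3833, np.float64(0.08689868058089414), np.float64(0.10060117681031014), 81)
top (18.4333, np.float64(0.03055829023449616), np.float64(0.10187418238083483), 98)
wrist (18.4833, np.float64(0.0494405057991015), np.float64(0.09536748340917114), 1124)
```

View pics/b_topc.png

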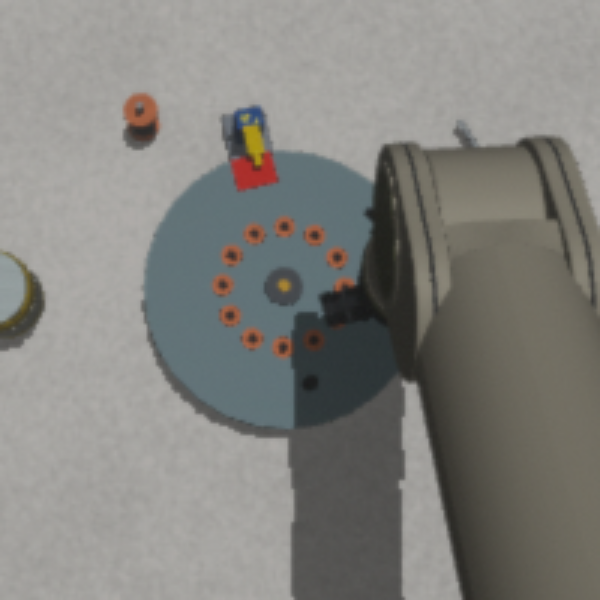

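View pics/b_wrist.png

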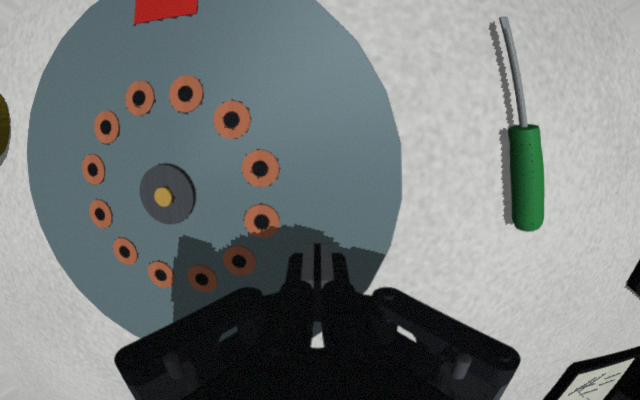

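Emit:
send_rows:
  grip: [255,255,255,255,255]
  offset:
    - [-0.2,0,-0.2]
    - [-0.4,0,-0.4]
    - [-0.6,0,-0.6]
    - [-0.8,0,-0.8]
    - [-0.8,0,-0.8]
  twist: [0,0,0,0,0]

```text
clock: 18.95
position: [0.5173, -0.0945, 0.0275]
ee_rot: [0.7, 0.102, -0.699, 0.102]
ft_force: [0.3, -0.6, 7.4]
grip_width: -0.0
```

Run:
```python
from h import *
o=monitor.get_obs();print(o["clock"],o["position"],o["ft_force"])
for n in ["top","wrist"]: print(n,ang(n)[0])
```

```text
18.95 [ 0.51731775 -0.09450228  0.02754492] [ 0.26224518 -0.63132435  7.42731849]
top (18.95, np.float64(0.027434764322589317), np.float64(0.10207209786870511), 98)
wrist (19.0, np.float64(0.048556672141744556), np.float64(0.09523671772453278), 1106)
```

Works: the tip stays put while the force drops. Continue.

Emit:
send_rows:
  grip: [255,255,255,255,255]
  offset:
    - [-0.2,0,-0.2]
    - [-0.4,0,-0.4]
    - [-0.6,0,-0.6]
    - [-0.8,0,-0.7]
    - [-0.8,0,-0.7]
  twist: [0,0,0,0,0]

```text
clock: 19.47
position: [0.5169, -0.0938, 0.0276]
ee_rot: [-0.7, -0.102, 0.7, -0.102]
ft_force: [0.0, -2.2, -0.0]
grip_width: 0.0
```

Run:
```python
from h import *
o=monitor.get_obs();print(o["clock"],o["position"],o["ft_force"])
for n in ["top","wrist"]: print(n,ang(n)[0])
```

```text
19.4667 [ 0.51685923 -0.09375511  0.02756301] [ 0.02944631 -2.16240669 -0.04626415]
top (19.4667, np.float64(0.019974620460344622), np.float64(0.10188986420811791), 97)
wrist (19.5167, np.float64(0.0417608785961667), np.float64(0.0949858763126352), 1063)
```

Emit:
send_rows:
  grip: [255,255,255,255,255]
  offset:
    - [-0.3,0,-0.1]
    - [-0.6,0,-0.2]
    - [-1.0,0,-0.2]
    - [-2,0,-0.2]
    - [-4,0,-0.2]
  twist: [0,0,0,0,0]

```text
clock: 19.98
position: [0.5171, -0.0938, 0.0318]
ee_rot: [-0.7, -0.102, 0.7, -0.102]
ft_force: [-1.0, 0.2, 0.4]
grip_width: 0.004
```

Run:
```python
from h import *
o=monitor.get_obs();print(o["clock"],o["position"],o["ft_force"])
for n in ["top","wrist","top","wrist"]: print(n,ang(n)[0])
```

```text
19.9833 [ 0.51713123 -0.0937725   0.0317926 ] [-0.95203097  0.20411745  0.41688102]
top (19.9833, np.float64(0.019974620460344622), np.float64(0.10188986420811791), 96)
wrist (20.0333, np.float64(0.0383579330349573), np.float64(0.0959749530790784), 1223)
top (20.0833, np.float64(0.02184220370346948), np.float64(0.10221043256077686), 98)
wrist (20.1333, np.float64(0.03880944955926771), np.float64(0.09588813178932126), 1217)
```

Released and still. Lift clear.

Emit:
send_rows:
  grip: [255,255,255,255,255]
  offset:
    - [-15,0,0]
    - [-35,0,0]
    - [-60,0,0]
    - [-80,0,0]
    - [-90,0,0]
  twist: [0,0,0,0,0]

```text
clock: 20.6
position: [0.5184, -0.0939, 0.1244]
ee_rot: [0.701, 0.102, -0.699, 0.103]
ft_force: [0.2, -0.8, -0.1]
grip_width: 0.0
```

Emit:
send_rows:
  grip: [255,255,255,255,255]
  offset:
    - [0,0,0]
    - [0,0,0]
    - [0,0,0]
    - [0,0,0]
    - [0,0,0]
  twist: [0,0,0,0,0]

```text
clock: 21.02
position: [0.5166, -0.0937, 0.1207]
ee_rot: [-0.699, -0.102, 0.7, -0.102]
ft_force: [-0.3, -0.4, 0.5]
grip_width: 0.005
```

Run:
```python
from h import *
for i in range(4):
    b,p=ang("top");print(b)
for t in ["tin","electrode","driver"]: print(t,[(x["score"],x["position"]) for x in viewer.spot_point(t,"top")[:1]])
cv2.imwrite("pics/endc.png",cv2.resize(p[120:320,200:460],None,fx=3,fy=3))
p,d=cam("scene");cv2.imwrite("pics/ends.png",cv2.resize(p[80:280,180:440],None,fx=3,fy=3))
b,p=ang("top");print(b,monitor.get_obs()["clock"])
```

```text
(21.0167, np.float64(0.02184220370346948), np.float64(0.10221043256077686), 97)
(21.0667, np.float64(0.01935841826114562), np.float64(0.10215047241860248), 98)
(21.1167, np.float64(0.02184220370346948), np.float64(0.10221043256077686), 98)
(21.1667, np.float64(0.02184220370346948), np.float64(0.10221043256077686), 97)
tin [(0.58, [263.0, 219.5])]
electrode [(0.49, [306.5, 162.6])]
driver [(0.66, [261.4, 219.5])]
(21.4167, np.float64(0.02184220370346948), np.float64(0.10221043256077686), 97) 21.4667
```

View pics/endc.png

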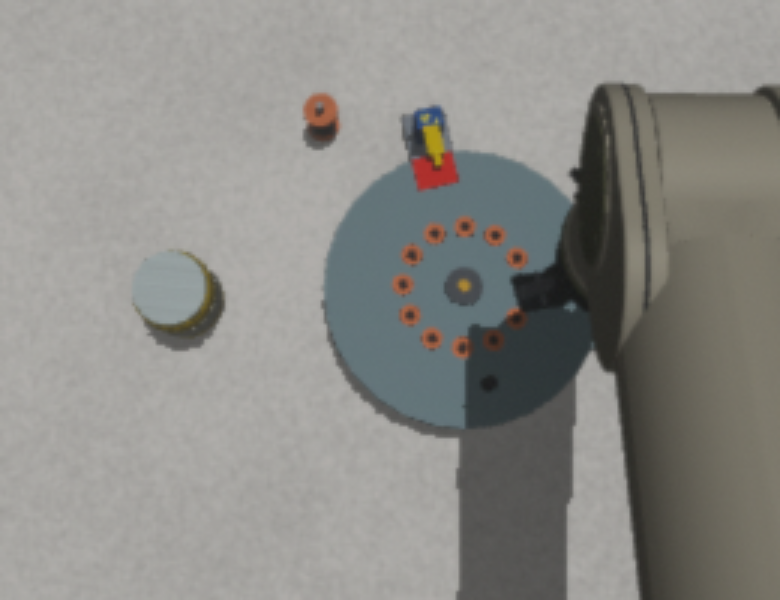

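View pics/ends.png

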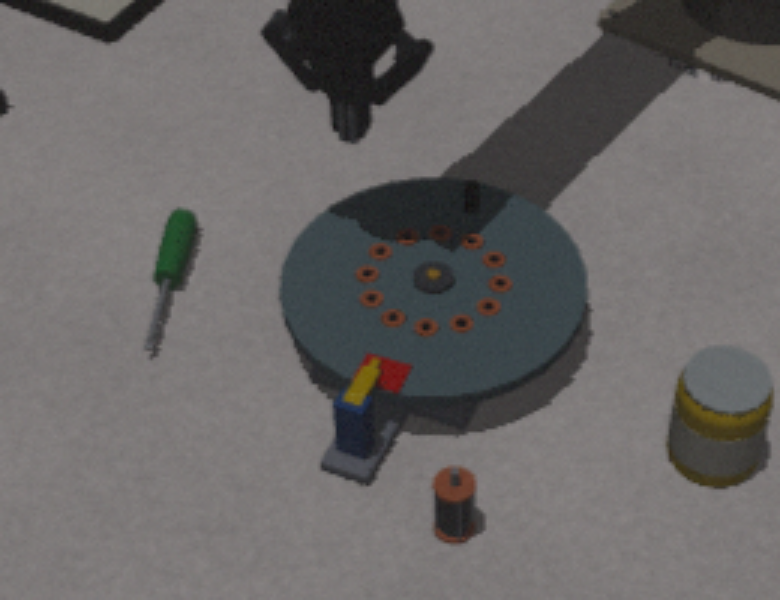

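The red mark is under the pointer tip, the wheel is still, and the tin, electrode and screwdriver look the same as at the start.

```bash
python3 -c "
from workcell import manip;print(manip.hand_in())"
```

```text
the job is handed in; nothing more can be done
None
```

The wheel is parked with the red mark under the pointer, and I handed the job in at about 21.5 s on the robot's clock. No verdict was reported.

- **Flick:** I flicked the pin and the wheel ran free at about 2.7 rad/s. The mark passed the pointer untouched at 6.28 rad and again at 12.57 rad.
- **Skipped pass:** I hovered to brake at 12.57 rad, but the arm was hiding part of the mark and the angle readings disagreed. I lifted clear and used the pass at 18.85 rad instead, when the wheel had slowed to about 1.0 rad/s.
- **Braking:** The wrist force read about 72 N as the fingertip landed, under the 120 N limit, and settled at about 11 N. I then eased off slowly so the wheel would not be dragged.
- **Final position:** In the top camera the mark is about 0.02 rad past the pointer, roughly 2–3 mm, and the reading held steady over 0.4 s. The wrist and scene cameras read up to 0.09 rad while pressed, probably because the pointer hides part of the mark. That is still within 18 mm.
- **Other things on the table:** The tin, electrode and screwdriver look unmoved in the pictures. In the last top view the arm hid the screwdriver, and the network's match for it there was actually the tin. I judged the screwdriver from the scene camera, where it sits at the same pixels as before.
- **Before the flick:** I pressed the disc to find the contact height, about 22 mm higher on the fingers than the stated TCP. Lifting off left the wheel creeping clockwise at about 0.13 rad/s until the flick.

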